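# Sort returned lifting gear into stock bins and quarantine

### The job

The five pieces of lifting gear on the bench have come back from site and been inspected: put them away. Whatever has been sprayed red is condemned and goes in the red quarantine tray, whatever it is; of the sound pieces the shackle goes in the blue bin, the eye nut in the yellow bin and the coupling link in the green bin. Set each piece down on the bottom of its bin or tray, beside and not on top of another, without dropping or throwing it, and leave the calliper lying where it is.

Things in the scene. Friction and masses are not known exactly. Their poses are not given: they have to be found in the camera images.
- shackle_plain: D shackle lying flat, bow of bare silvery metal, brass pin. 79 mm long (x), 47 over its two straight 13 mm legs (y). Origin between the legs, 11 mm above its support; z up. Pin axis 27 mm behind (-x), eyes 30 across, end 42 behind; tab of the pin sticks out 49 to +y; bow ends 36 ahead. Grip from above at the origin, closing along y on the legs, straight for x -12 to +13. 0.25-0.49 kg.
- shackle_red: D shackle lying flat, bow sprayed red all over, brass pin. 79 mm long (x), 47 over its two straight 13 mm legs (y). Origin between the legs, 11 mm above its support; z up. Pin axis 27 mm behind (-x), eyes 30 across, end 42 behind; tab of the pin sticks out 49 to +y; bow ends 36 ahead. Grip from above at the origin, closing along y on the legs, straight for x -12 to +13. 0.25-0.49 kg.
- eyenut_plain: Lifting eye nut standing upright, bare silvery metal: 62 mm high, round foot 35 across, 13 high; above it an upright ring in the body's x-z plane, 63 outside, 35 inside, of 14 mm round bar. Origin on the foot's axis 27 above the underside, 35 below the ring's top; z up. Grip from above on the ring's top, closing along y on 14 mm. 0.2-0.39 kg.
- eyenut_red: Lifting eye nut standing upright, sprayed red all over: 62 mm high, round foot 35 across, 13 high; above it an upright ring in the body's x-z plane, 63 outside, 35 inside, of 14 mm round bar. Origin on the foot's axis 27 above the underside, 35 below the ring's top; z up. Grip from above on the ring's top, closing along y on 14 mm. 0.2-0.39 kg.
- coupling: Coupling link for chain, dark steel, lying flat: two U halves of 13 mm bar form an oval 81 mm long (x); across its middle a cross bar of knuckles, 20 mm diameter, along y, with flat ends 52 mm apart. Origin at the middle of the cross bar, 10 mm above its support; z up (may rock 0.1 rad about y). Grip from above at the origin, closing along y on the flat ends. 0.3-0.59 kg.
- bin_blue: Blue plastic stacking bin, fixed, open on top: 150 mm (x) by 118 (y) outside, walls and floor 4 thick. Side and back (+x) walls 55 high, front (-x, with blank white card) 30 high. Origin at its centre on the bench surface, inner floor 4 mm above; x from front to back, z up.
- bin_yellow: Yellow plastic stacking bin, fixed, open on top: 150 mm (x) by 118 (y) outside, walls and floor 4 thick. Side and back (+x) walls 55 high, front (-x, with blank white card) 30 high. Origin at its centre on the bench surface, inner floor 4 mm above; x from front to back, z up.
- bin_green: Green plastic stacking bin, fixed, open on top: 150 mm (x) by 118 (y) outside, walls and floor 4 thick. Side and back (+x) walls 55 high, front (-x, with blank white card) 30 high. Origin at its centre on the bench surface, inner floor 4 mm above; x from front to back, z up.
- tray_red: Red plastic quarantine tray, fixed, 190 mm (x) by 130 mm (y) outside, all walls 40 mm high, walls and floor 4 mm thick, open on top. Origin at its centre at the underside (the surface of the bench), inner floor 4 mm above; z up.
- calliper: Digital calliper lying on the bench at the robot's left (+y), beside the lifting gear and the bins: a steel beam 210 mm long (body x), 16 mm wide, with a black display body and jaws; 14 mm high, about 67 mm over the jaws. Origin at the middle of the beam, on the bench. To be left alone.
Not all that is in view belongs to the job. Leave any pink look-alike of the bin_yellow alone. What is shaped like the shackle_plain but purple or turquoise is not meant.

How it is judged:
By the outcome, as a careful person would: the job done as asked, in the order asked, and still so for the second after the job is handed in, with the robot touching nothing.
It also fails if it takes over 112 s, if anything falls off the work surface, if the arm or the gripper's body presses on something with over 40 N, if the wrist force passes 120 N, or if a joint passes its speed limit or range.

### The arm

A 6-joint arm with a two-finger parallel gripper is mounted at the origin on the work surface. World frame = base frame: x ahead of the robot, y to its left, z up, the work surface at z = 0. Lengths are in m, angles in degrees, forces in N, time in s.
With the tool pointing down it reaches from about 0.3 to 0.75 m from the base axis. Payload 8.5 kg.
Tool frame: the origin (TCP) lies on the centre line of the jaws, within the pads' length; the fingertips stand tips_ahead ahead of it and the grasp point (between the pads) lies 3 mm ahead of it (tips_ahead is the distance from the TCP to the fingertips, in m); z points along the fingers, y is the line along which they close (so a half turn about z gives the same grasp; the last joint's range is limited). The gripper opens to 85 mm and grips with 20 to 120 N. Pads are 22 mm wide; open, the fingers measure 114 mm over their backs; the gripper's body (76 mm by 85 mm) begins 54 mm behind the grasp point. The pads swing forward as they close: fully open they stand 13 mm farther back than shut.
Start: joints at [56.133, 21.807, 74.336, -0, 83.858, -12.336], TCP at [0.202, 0.512, 0.253] pointing down, gripper open.
Joint ranges: [-178.18, 178.18], [-50.72, 133.34], [12.68, 142.11], [-81.47, 261.47], [9.98, 163.14], [-165.26, 165.26]. Speed limits (degrees/s): [136.94, 136.94, 180, 180, 180, 180].

### API

Orientations are given as a 3x3 rotation matrix whose columns are the frame's x, y, z axes.
In Python, from rig import observe, get_image, close_job, tips_ahead gives the robot as it stands.
- The arm moves only by the shell command python3 -m creep FILE [FORCE], which reads ROWS from the file FILE. ROWS is a JSON list of rows, 1 to 10 of them, each written [[dx, dy, dz], turn, opening]: dx, dy, dz in fractions of the full range, 1 being 1 m, then a turn about the tool's z in a scale on which 1.0 is 2 pi rad, then the finger opening in m; each row shifts and turns the commanded pose from where the row before left it, along the tool's axes as they then stand; what a row does not reach is not made up. A row lasts 1/10 s, in which the tool goes at most 0.05 m and 8.59 degrees, less where a joint would pass 70% of its speed; a pose out of reach is approached as far as the arm can. The fingers move at their own pace and stop on an object; FORCE is the grip in N (left out, the last holds). Time passes only in rows, so rows that do not move let the fingers close. It prints the time, the measured TCP pose, the force, the opening and the grip force at its end. Shift and turn numbers lie between -1 and 1, and a call with a number outside is refused. Input that does not fit is refused with a message, and nothing moves.
- observe(): the state, without advancing time (a new reading comes with each control period).
- get_image(name): name is "scene" or "top" or "wrist"; returns a dict with "pixels" (384x512x3 uint8, red, green, blue), "depth" (384x512 float32, m along the optical axis (not along the pixel's ray), 0 where there is no reading), "K" (3x3 intrinsics, pixels), "distortion" ([k1, k2, p1, p2, k3] as OpenCV has them; the pictures are not rectified), "extrinsics" (4x4, takes a point from world to camera coordinates). Camera axes: x right, y down, z forward; pixel columns grow to the right and rows downward; lengths in m; the calibration is good to about 2 mm. A picture is of the moment at which its call begins.
- close_job(): hands the job in; it is judged then, once.
The state is a dict: "time_s": time; "q": joint angles; "qvel": joint speeds; "joint_efforts": joint torques, N m; "position": TCP position; "tool_rot": TCP orientation; "ft_force": force on the tool from outside, world axes, zero at the start; "wrist_torque": the same for the moment, N m; "grip_width": finger opening in m; "gripper_force": force on a finger pad.
Only numpy, scipy, OpenCV 4.12 (cv2) and the standard library are available. Lean on these libraries where they do the work, as an engineer would, in place of code of your own. Each camera call takes 0.05 s, during which the arm holds its last target. There are 200 camera calls.

## Working session

There is one attempt and no reset: what is moved stays moved. The work goes in short steps, Python scripts to look and compute and a shell command to move; the robot and the scene stay as the last step left them, time stands still between calls to the robot, and variables do not carry over. Pictures are saved under pics/ and viewed, at most 16 in all, crops included, and the job is handed in when it is done.

```bash
mkdir -p pics; ls; python3 - <<'E'
from rig import *
import cv2
print(tips_ahead if not callable(tips_ahead) else tips_ahead()); o=observe(); print(o['time_s'],o['position'],o['tool_rot'],o['grip_width'])
for n in ['top','scene']:
    g=get_image(n); cv2.imwrite(f'pics/{n}0.png',cv2.resize(g['pixels'][:,:,::-1],(800,600),interpolation=cv2.INTER_CUBIC)); print(g['K'],g['distortion'],g['extrinsics'])
E
```

```text
pics
0.022
0.0 [0.20172222 0.51139754 0.25271355] [[-9.30203748e-01  3.67042685e-01 -8.08813918e-04]
 [ 3.67043441e-01  9.30203040e-01 -1.19054438e-03]
 [ 3.15380558e-04 -1.40431869e-03 -9.99998964e-01]] 0.08545632403482703
[[496.17200011   0.         252.64230562]
 [  0.         496.17200011 189.18695824]
 [  0.           0.           1.        ]] [0.03440774 0.         0.         0.         0.        ] [[ 0.01272258 -0.99991444 -0.00304137  0.04168714]
 [-0.97994451 -0.01186346 -0.19891711  0.41675945]
 [ 0.19886401  0.00551111 -0.9800116   1.40109305]
 [ 0.          0.          0.          1.        ]]
[[402.16221341   0.         259.76130497]
 [  0.         402.16221341 200.78172698]
 [  0.           0.           1.        ]] [-0.13403318  0.          0.          0.          0.        ] [[-0.73569451  0.67722599  0.01088808  0.27145636]
 [ 0.41180851  0.46000933 -0.7866417  -0.13232427]
 [-0.53774282 -0.57424417 -0.61731377  1.36404231]
 [ 0.          0.          0.          1.        ]]
```

View pics/top0.png

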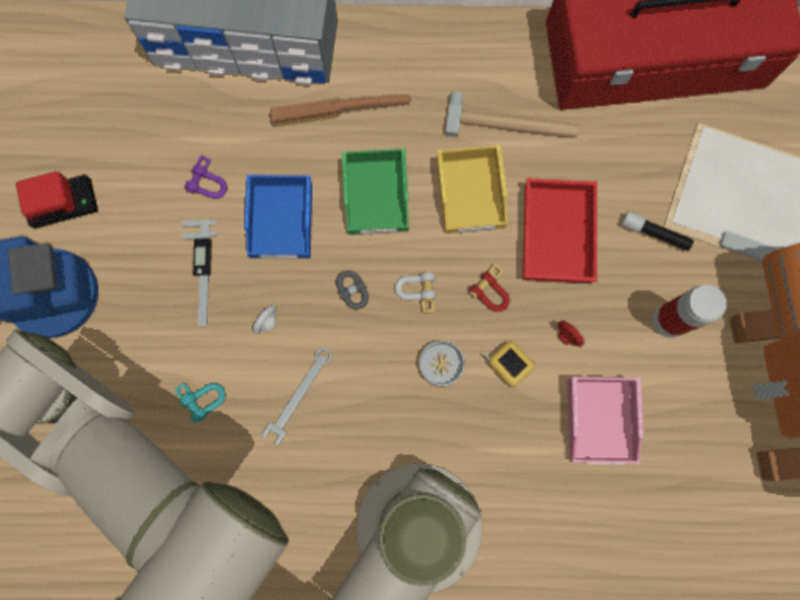

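View pics/scene0.png

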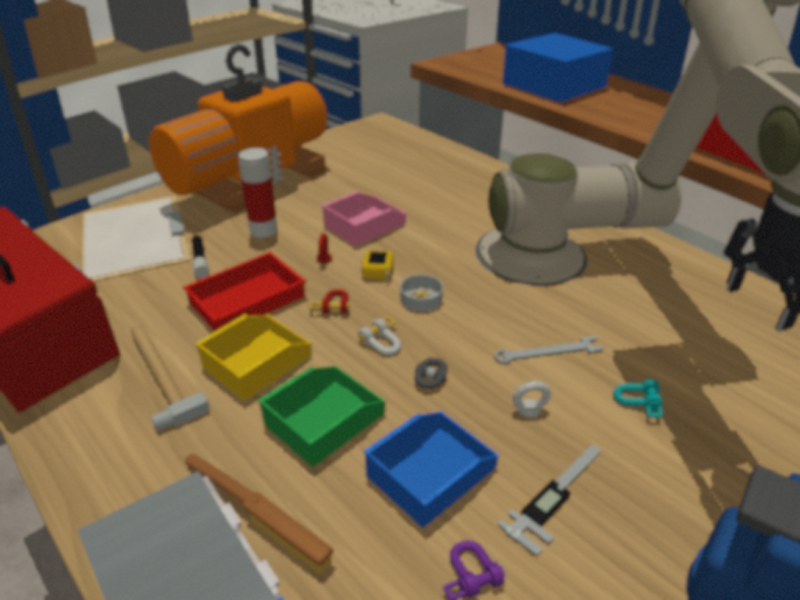

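The top view (800x600) shows the bins: blue (279,216), green (376,191), yellow (472,189) and red tray (560,231). The pieces are the plain eye nut (265,320), coupling (352,290), plain shackle (415,291), red shackle (490,288) and red eye nut (570,333). The calliper lies at (203,270). Next I'll look at an enlarged crop.

```bash
cat > h.py <<'E'
import numpy as np, cv2
from rig import *
def world(g,uv,z=None):
    """pixel -> world on plane z (or by the depth when z is None)"""
    uv=np.array(uv,float).reshape(-1,1,2); n=cv2.undistortPoints(uv,g['K'],np.array(g['distortion'])).reshape(-1,2)
    R,t=g['extrinsics'][:3,:3],g['extrinsics'][:3,3]; c=-R.T@t; out=[]
    for i,p in enumerate(n):
        r=R.T@np.array([p[0],p[1],1])
        if z is None:
            u,v=np.round(uv[i,0]).astype(int); d=g['depth'][v,u]
        else: d=(np.broadcast_to(z,len(n))[i]-c[2])/r[2]
        out.append(c+d*r)
    return np.array(out)
def crop(g,x0,y0,w,h,k,name):
    cv2.imwrite(name,cv2.resize(g['pixels'][y0:y0+h,x0:x0+w,::-1],None,fx=k,fy=k,interpolation=cv2.INTER_CUBIC))
E
python3 - <<'E'
from h import *
g=get_image('top')
crop(g,150,165,240,70,3.3333333,'pics/c1.png')
crop(g,150,88,240,100,3.3333333,'pics/c2.png')
# height stats
for n,(u,v) in dict(blue=(178,138),green=(241,122),yellow=(302,121),red=(358,148)).items(): print(n,world(g,[(u,v)])[0].round(4))
E
```

```text
blue [0.5793 0.2761 0.0073]
green [0.6327 0.0854 0.0075]
yellow [ 0.6389 -0.1015  0.0049]
red [ 0.5546 -0.2702  0.0057]
```

View pics/c1.png

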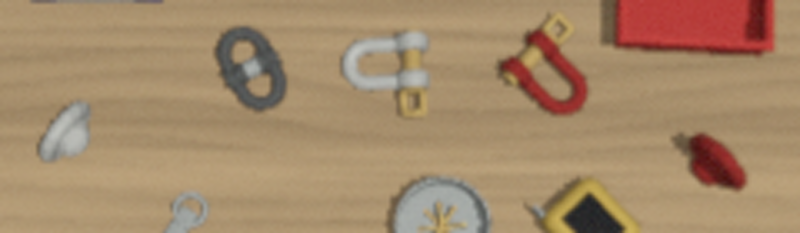

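View pics/c2.png

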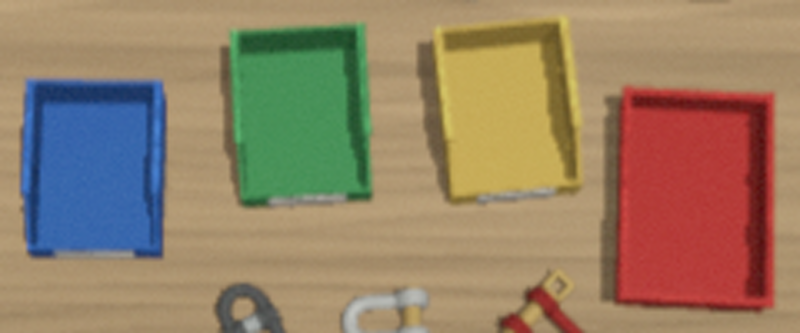

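The first crop shows the coupling centred at (251,68) with its ends at (236,28) and (264,108). The plain shackle's bow points left, with its origin near (381,63). The red shackle's pin midpoint is at (527,55), its apex at (582,106) and its origin near (551,76). The eye nuts sit at (66,130) and (715,160). The second crop shows the bins as nearly axis-aligned rectangles. I'll measure these in metres now.

```bash
python3 - <<'E'
from h import *
g=get_image('top')
R,t=g['extrinsics'][:3,:3],g['extrinsics'][:3,3]; print('cam',-R.T@t)
c=lambda u,v:(150+u/3.33333-.35,165+v/3.33333-.35)
P=[c(251,68),c(236,28),c(264,108),c(381,63),c(343,64),c(413,64),c(551,76),c(527,55),c(582,106)]
w=world(g,P,.010); print(w.round(4))
yaw=lambda a,b:np.degrees(np.arctan2(*(b-a)[1::-1]))
print('yaw coup',yaw(w[2],w[1]),'plain',yaw(w[5],w[4]),'red',yaw(w[7],w[8]))
vv,uu=np.mgrid[0:384,0:512]; W=world(g,np.c_[uu.ravel(),vv.ravel()]); W=W.reshape(384,512,3); np.save('W.npy',W)
def box(n,u0,v0,u1,v1,zlo,zhi):
    A=W[v0:v1,u0:u1].reshape(-1,3); A=A[(A[:,2]>zlo)&(A[:,2]<zhi)]
    r=cv2.minAreaRect(A[:,:2].astype(np.float32)*1000); e=np.cov(A[:,:2].T); ev,V=np.linalg.eigh(e)
    print(n,len(A),'rect',np.round(r[0],1),np.round(r[1],1),round(r[2],1),'mean',A.mean(0).round(4),'pca yaw',np.degrees(np.arctan2(V[1,1],V[0,1])).round(1),'sd',(ev**.5).round(4))
box('nut_plain',158,192,182,216,.03,.08); box('nut_red',352,200,378,226,.03,.08)
box('nut_plain all',158,192,182,216,.006,.08); box('nut_red all',352,200,378,226,.006,.08)
box('blue',153,108,203,168,.045,.065); box('green',215,92,266,152,.045,.065);box('yellow',276,90,328,150,.045,.065);box('red',330,112,385,184,.032,.05)
box('coup',212,170,238,200,.006,.04);box('shp',250,172,282,202,.006,.04);box('shr',298,166,330,202,.006,.04)
E
```

```text
cam [0.12924378 0.0389062  1.45611482]
[[ 0.4343  0.1297  0.01  ]
 [ 0.4708  0.144   0.01  ]
 [ 0.3981  0.1173  0.01  ]
 [ 0.4402  0.0136  0.01  ]
 [ 0.4389  0.0475  0.01  ]
 [ 0.4397 -0.0151  0.01  ]
 [ 0.4302 -0.1381  0.01  ]
 [ 0.4491 -0.1169  0.01  ]
 [ 0.4033 -0.1653  0.01  ]]
yaw coup 20.19890306372502 plain 90.69073782902711 red -133.4498343970155
nut_plain 106 rect [369.8 289.8] [14.  59.6] 53.1 mean [0.3689 0.2891 0.0522] pca yaw 144.9 sd [0.0039 0.0172]
nut_red 107 rect [ 351.2 -277.8] [59.9 14.3] 42.8 mean [ 0.3503 -0.2767  0.0519] pca yaw -137.9 sd [0.0038 0.0173]
nut_plain all 182 rect [366.8 279.8] [48.4 72.8] 42.2 mean [0.3681 0.2873 0.0359] pca yaw 144.9 sd [0.0059 0.0154]
nut_red all 191 rect [ 352.3 -271.5] [60.9 42.2] 16.0 mean [ 0.3494 -0.2751  0.035 ] pca yaw -138.2 sd [0.0057 0.0152]
blue 304 rect [585.7 272. ] [123.  122.4] 0.4 mean [0.6053 0.2722 0.0529] pca yaw 89.4 sd [0.0373 0.0503]
green 286 rect [638.4  88.2] [124.1 122.3] 4.8 mean [0.659  0.0913 0.053 ] pca yaw 96.8 sd [0.0362 0.0504]
yellow 287 rect [646.8 -96.4] [120.4 122.1] 6.6 mean [ 0.6632 -0.0959  0.0529] pca yaw 97.5 sd [0.0374 0.0507]
red 612 rect [ 551.1 -265.8] [138.9 201.8] 87.8 mean [ 0.5546 -0.268   0.0387] pca yaw 174.9 sd [0.0545 0.0747]
coup 306 rect [431.7 127.7] [77.  61.8] 4.8 mean [0.4337 0.1294 0.0147] pca yaw -151.0 sd [0.0152 0.021 ]
shp 338 rect [431.7   9.6] [85.6 75. ] 3.5 mean [0.4339 0.0034 0.0182] pca yaw 61.0 sd [0.0187 0.0234]
shr 349 rect [ 438.3 -132.7] [91.8 83.8] 0.1 mean [ 0.4358 -0.1329  0.0179] pca yaw -172.3 sd [0.0193 0.0227]
```

```bash
cat >> h.py <<'E'
def need(x,y,z,yaw,o=None):
    """tool-axis shift (before and after the turn) and turn to get the TCP to x,y,z with tool y along yaw (mod 180)"""
    o=o or observe(); R=np.array(o['tool_rot']); d=np.array([x,y,z])-o['position']
    cur=np.degrees(np.arctan2(R[1,1],R[0,1])); turn=(cur-yaw+90)%180-90
    a=np.radians(turn); Rz=np.array([[np.cos(a),-np.sin(a),0],[np.sin(a),np.cos(a),0],[0,0,1]])
    print('shift now',(R.T@d).round(4),'turn',round(turn,1),'shift after turn',((R@Rz).T@d).round(4),'q6',round(o['q'][5]),'t',o['time_s'],'grip',round(o['grip_width'],4),'F',np.round(o['ft_force'],1))
E
python3 -c "
from h import *
need(.3695,.2895,.13,54.9)"
```

```text
shift now [-0.2375 -0.1448  0.123 ] turn 13.6 shift after turn [-0.2649 -0.0851  0.123 ] q6 -12 t 0.2 grip 0.0854 F [-0.6  0.6  0.6]
```

Careful with the scale: turns go in shares of 2 pi rad. That gives: 6.8 degrees / 360 = 0.0189.

```bash
echo '[[[0,0,0],0.0189,0.085],[[0,0,0],0.0189,0.085],[[-0.0331,-0.0106,0.0154],0,0.06],[[-0.0331,-0.0106,0.0154],0,0.06],[[-0.0331,-0.0106,0.0154],0,0.06],[[-0.0331,-0.0106,0.0154],0,0.06],[[-0.0331,-0.0106,0.0154],0,0.06],[[-0.0331,-0.0106,0.0154],0,0.06],[[-0.0331,-0.0106,0.0154],0,0.06],[[-0.0331,-0.0106,0.0154],0,0.06]]' > m.json && python3 -m creep m.json 50
echo '[[[0,0,0],0,0.06],[[0,0,0],0,0.06]]' > m.json && python3 -m creep m.json
python3 - <<'E'
from h import *
need(.3695,.2895,.058,54.9)
g=get_image('wrist'); cv2.imwrite('pics/w1.png',g['pixels'][:,:,::-1])
E
```

```text
time_s: 1.2
position: [0.3703, 0.2887, 0.1296]
tool_rot: [[-0.818, 0.575, 0.0], [0.575, 0.818, 0.0], [-0.0, 0.0, -1.0]]
ft_force: [0.3, -0.3, -0.1]
grip_width: 0.0601
gripper_force: 0.0
time_s: 1.4
position: [0.3698, 0.2895, 0.1299]
tool_rot: [[-0.817, 0.577, -0.001], [0.577, 0.817, -0.0], [0.001, -0.001, -1.0]]
ft_force: [-0.3, 0.3, -0.2]
grip_width: 0.0603
gripper_force: 0.0
shift now [ 0.0002 -0.0001  0.0719] turn -0.1 shift after turn [ 0.0002 -0.0001  0.0719] q6 -31 t 1.4 grip 0.0603 F [-0.3  0.3 -0.2]
```

View pics/w1.png

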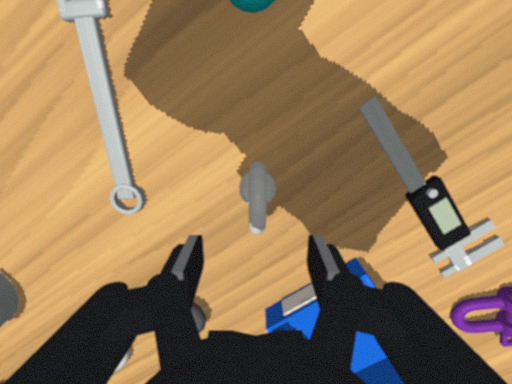

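The wrist picture shows the nut's ring at (258,195), aligned and centred between the pads at (190,255) and (322,255). I'll descend and grip.

```bash
echo '[[[0,0,0.018],0,0.06],[[0,0,0.018],0,0.06],[[0,0,0.018],0,0.06],[[0,0,0.018],0,0.06],[[0,0,0],0,0.06],[[0,0,0],0,0],[[0,0,0],0,0],[[0,0,0],0,0],[[0,0,0],0,0],[[0,0,0],0,0]]' > m.json && python3 -m creep m.json 60
echo '[[[0,0,0],0,0],[[0,0,-0.01],0,0],[[0,0,-0.03],0,0],[[0,0,-0.03],0,0],[[0,0,-0.03],0,0],[[0,0,0],0,0]]' > m.json && python3 -m creep m.json
python3 -c "
from h import *
need(.628,-.098,.16,97)"
```

```text
time_s: 2.45
position: [0.3701, 0.2903, 0.059]
tool_rot: [[-0.818, 0.576, 0.002], [0.576, 0.818, 0.001], [-0.001, 0.002, -1.0]]
ft_force: [-0.1, 0.6, 6.8]
grip_width: 0.0122
gripper_force: 58.7
time_s: 3.05
position: [0.3707, 0.2904, 0.1617]
tool_rot: [[-0.818, 0.575, 0.006], [0.575, 0.818, 0.003], [-0.004, 0.006, -1.0]]
ft_force: [-0.1, 0.1, -3.9]
grip_width: 0.012
gripper_force: 59.2
shift now [-0.4339 -0.1696  0.0022] turn -42.1 shift after turn [-0.2081 -0.4168  0.0022] q6 -31 t 3.05 grip 0.012 F [-0.1  0.1 -3.9]
```

```bash
echo '[[[-0.0362,-0.0141,0],0,0],[[-0.0362,-0.0141,0],0,0],[[-0.0362,-0.0141,0],0,0],[[-0.0362,-0.0141,0],0,0],[[-0.0362,-0.0141,0],0,0],[[-0.0362,-0.0141,0],0,0],[[-0.0362,-0.0141,0],0,0],[[-0.0362,-0.0141,0],0,0],[[-0.0362,-0.0141,0],0,0],[[-0.0362,-0.0141,0],0,0]]' > m.json && python3 -m creep m.json
echo '[[[-0.0362,-0.0141,0],0,0],[[-0.0362,-0.0141,0],0,0],[[0,0,0],0,0],[[0,0,0],0,0]]' > m.json && python3 -m creep m.json
python3 -c "
from h import *
need(.628,-.098,.064,97)"
```

```text
time_s: 4.05
position: [0.5845, -0.0352, 0.1567]
tool_rot: [[-0.818, 0.576, -0.003], [0.576, 0.818, 0.001], [0.003, -0.001, -1.0]]
ft_force: [0.8, 0.8, -3.3]
grip_width: 0.0124
gripper_force: 59.1
time_s: 4.45
position: [0.6269, -0.0989, 0.1563]
tool_rot: [[-0.817, 0.577, -0.003], [0.577, 0.817, 0.001], [0.003, -0.001, -1.0]]
ft_force: [0.3, 0.7, -3.6]
grip_width: 0.0119
gripper_force: 59.1
shift now [-0.0007  0.0015  0.0923] turn -42.2 shift after turn [-0.0015  0.0006  0.0923] q6 -74 t 4.45 grip 0.0119 F [ 0.3  0.7 -3.6]
```

```bash
echo '[[[0,0,0.025],0,0],[[0,0,0.025],0,0],[[0,0,0.025],0,0],[[0,0,0.012],0,0],[[0,0,0.002],0,0],[[0,0,0.001],0,0],[[0,0,0],0,0]]' > m.json && python3 -m creep m.json
echo '[[[0,0,0.001],0,0],[[0,0,0.001],0,0],[[0,0,0],0,0]]' > m.json && python3 -m creep m.json
echo '[[[0,0,0.001],0,0],[[0,0,0],0,0]]' > m.json && python3 -m creep m.json
```

```text
time_s: 5.15
position: [0.628, -0.0984, 0.0693]
tool_rot: [[-0.818, 0.575, 0.002], [0.575, 0.818, -0.001], [-0.002, 0.001, -1.0]]
ft_force: [0.7, -0.6, -2.4]
grip_width: 0.0119
gripper_force: 59.1
time_s: 5.45
position: [0.6275, -0.0985, 0.0663]
tool_rot: [[-0.818, 0.575, 0.0], [0.575, 0.818, -0.0], [-0.0, 0.0, -1.0]]
ft_force: [0.1, -0.5, -3.7]
grip_width: 0.0124
gripper_force: 59.1
time_s: 5.65
position: [0.6275, -0.0985, 0.065]
tool_rot: [[-0.818, 0.575, -0.0], [0.575, 0.818, 0.0], [0.0, -0.0, -1.0]]
ft_force: [-0.3, -0.3, -3.3]
grip_width: 0.0125
gripper_force: 59.1
```

```bash
echo '[[[0,0,0.001],0,0],[[0,0,0],0,0]]' > m.json && python3 -m creep m.json|grep -E 'posi|ft_'
echo '[[[0,0,0.001],0,0],[[0,0,0],0,0]]' > m.json && python3 -m creep m.json|grep -E 'posi|ft_'
echo '[[[0,0,0.0005],0,0],[[0,0,0],0,0]]' > m.json && python3 -m creep m.json|grep -E 'posi|ft_'
```

```text
position: [0.6275, -0.0985, 0.064]
ft_force: [-0.9, -0.2, -3.9]
position: [0.6276, -0.0985, 0.0632]
ft_force: [0.4, -0.1, -3.3]
position: [0.6277, -0.0985, 0.0631]
ft_force: [0.4, 0.7, 0.8]
```

```bash
echo '[[[0,0,0],0,0.02],[[0,0,0],0,0.03],[[0,0,0],0,0.04],[[0,0,0],0,0.04],[[0,0,-0.02],0,0.04],[[0,0,-0.03],0,0.04],[[0,0,-0.03],0,0.04],[[0,0,-0.02],0,0.04],[[0,0,0],0,0.07]]' > m.json && python3 -m creep m.json
python3 - <<'E'
from h import *
need(.4343,.1297,.10,109)
g=get_image('wrist'); cv2.imwrite('pics/w2.png',g['pixels'][:,:,::-1])
E
```

```text
time_s: 7.15
position: [0.6286, -0.0988, 0.1657]
tool_rot: [[-0.818, 0.575, 0.006], [0.575, 0.818, -0.002], [-0.006, 0.002, -1.0]]
ft_force: [0.5, -1.3, -0.3]
grip_width: 0.0532
gripper_force: 0.0
shift now [0.2907 0.075  0.0642] turn -54.1 shift after turn [0.1096 0.2795 0.0642] q6 -74 t 7.15 grip 0.0532 F [ 0.5 -1.3 -0.3]
```

View pics/w2.png

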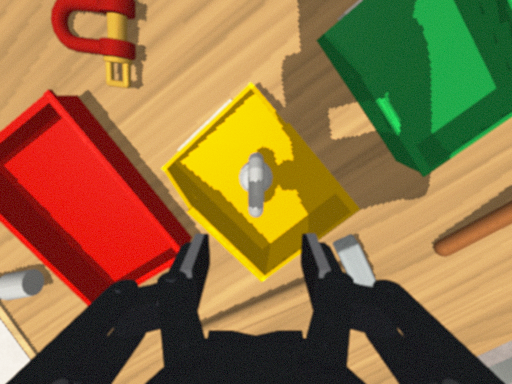

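The nut stands upright in the yellow bin at (257,185), away from the walls. The coupling is next.

To row units: -7.7 degrees / 360 = -0.0214.

```bash
echo '[[[0.0363,0.0094,0],0,0.075],[[0.0363,0.0094,0],0,0.075],[[0.0363,0.0094,0],0,0.075],[[0.0363,0.0094,0.005],0,0.075],[[0.0363,0.0094,0.01],0,0.075],[[0.0363,0.0094,0.01],0,0.075],[[0.0363,0.0094,0.01],0,0.075],[[0.0363,0.0094,0.01],0,0.075],[[0,0,0.01],-0.0214,0.075],[[0,0,0.01],-0.0214,0.075]]' > m.json && python3 -m creep m.json >/dev/null
echo '[[[0,0,0],-0.0214,0.075],[[0,0,0],-0.0214,0.075],[[0,0,0],-0.0214,0.075],[[0,0,0],-0.0214,0.075],[[0,0,0],-0.0219,0.075],[[0,0,0],0,0.075],[[0,0,0],0,0.075]]' > m.json && python3 -m creep m.json
python3 - <<'E'
from h import *
need(.4343,.1297,.03,109)
g=get_image('wrist'); cv2.imwrite('pics/w3.png',g['pixels'][:,:,::-1])
E
```

```text
time_s: 8.9
position: [0.4328, 0.1301, 0.0969]
tool_rot: [[-0.947, -0.322, -0.002], [-0.322, 0.947, -0.0], [0.001, 0.0, -1.0]]
ft_force: [0.1, 0.4, -0.5]
grip_width: 0.0747
gripper_force: 0.0
shift now [-0.0014 -0.0009  0.0669] turn -0.2 shift after turn [-0.0014 -0.0009  0.0669] q6 -107 t 8.9 grip 0.0747 F [ 0.1  0.4 -0.5]
```

View pics/w3.png

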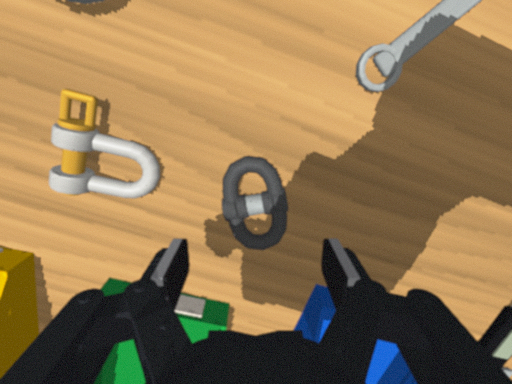

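The coupling is at (255,203). Its axis runs from (251,160) to (260,245), a few degrees off the tool's, so I'll measure it from this view.

```bash
python3 - <<'E'
from h import *
g=get_image('wrist')
m=(g['pixels'].max(2)<105); m[:145]=0;m[260:]=0;m[:,:215]=0;m[:,295:]=0
P=np.argwhere(m)[:,::-1]; Wd=world(g,P); Wd=Wd[(Wd[:,2]>.005)&(Wd[:,2]<.03)]
print(len(Wd),Wd[:,2].mean()); ev,V=np.linalg.eigh(np.cov(Wd[:,:2].T)); print(Wd.mean(0),np.degrees(np.arctan2(V[1,1],V[0,1])),cv2.minAreaRect(Wd[:,:2].astype('f4')*1000))
w=world(g,[(251,158),(260,247),(255,205),(233,212),(278,200)],.010);print(w.round(4))
E
```

```text
3475 0.015468763989281216
[0.43131564 0.13018986 0.01546876] -152.6924021280901 ((432.5860290527344, 130.81607055664062), (77.78841400146484, 51.35401916503906), 19.361148834228516)
[[0.3979 0.1158 0.01  ]
 [0.47   0.1481 0.01  ]
 [0.4341 0.1314 0.01  ]
 [0.4459 0.1161 0.01  ]
 [0.4239 0.1477 0.01  ]]
```

To row units: -4.5 degrees / 360 = -0.0125.

```bash
echo '[[[-0.0003,-0.0006,0.02],-0.0125,0.075],[[0,-0.0006,0.02],0,0.075],[[0,0,0.02],0,0.075],[[0,0,0.01],0,0.075],[[0,0,0.003],0,0.075],[[0,0,0],0,0.075]]' > m.json && python3 -m creep m.json 60
echo '[[[0,0,0],0,0],[[0,0,0],0,0],[[0,0,0],0,0],[[0,0,0],0,0],[[0,0,0],0,0]]' > m.json && python3 -m creep m.json
```

```text
time_s: 9.6
position: [0.4341, 0.1291, 0.0247]
tool_rot: [[-0.918, -0.398, -0.0], [-0.398, 0.918, 0.0], [0.0, 0.0, -1.0]]
ft_force: [0.0, 0.3, 0.6]
grip_width: 0.0753
gripper_force: 0.0
time_s: 10.1
position: [0.4345, 0.1289, 0.0259]
tool_rot: [[-0.917, -0.398, 0.002], [-0.398, 0.917, -0.0], [-0.002, -0.001, -1.0]]
ft_force: [-2.6, -2.6, 10.0]
grip_width: 0.0503
gripper_force: 60.2
```

```bash
echo '[[[0,0,-0.01],0,0],[[0,0,-0.03],0,0],[[0,0,-0.03],0,0],[[0,0,-0.03],0,0],[[0,0,0],0,0]]' > m.json && python3 -m creep m.json
python3 - <<'E'
from h import *
need(.624,.087,.12,95)
E
```

```text
time_s: 10.6
position: [0.4353, 0.1293, 0.128]
tool_rot: [[-0.917, -0.398, 0.007], [-0.398, 0.917, 0.0], [-0.007, -0.003, -1.0]]
ft_force: [0.2, 0.3, -5.2]
grip_width: 0.0501
gripper_force: 64.7
shift now [-0.1562 -0.1139  0.0094] turn 18.5 shift after turn [-0.1842 -0.0586  0.0094] q6 -112 t 10.6 grip 0.0501 F [ 0.2  0.3 -5.2]
```

To row units: 6.2 degrees / 360 = 0.0172.

```bash
echo '[[[0,0,0],0.0172,0],[[0,0,0],0.0172,0],[[0,0,0],0.0172,0],[[-0.0368,-0.0117,0],0,0],[[-0.0368,-0.0117,0],0,0],[[-0.0368,-0.0117,0],0,0],[[-0.0368,-0.0117,0],0,0],[[-0.0368,-0.0117,0],0,0],[[0,0,0],0,0],[[0,0,0],0,0]]' > m.json && python3 -m creep m.json
python3 - <<'E'
from h import *
need(.624,.087,.030,95)
g=get_image('wrist'); cv2.imwrite('pics/w4.png',g['pixels'][:,:,::-1])
E
```

```text
time_s: 11.6
position: [0.6217, 0.0863, 0.1225]
tool_rot: [[-0.996, -0.084, -0.004], [-0.084, 0.996, 0.0], [0.004, 0.001, -1.0]]
ft_force: [-1.2, 0.2, -4.7]
grip_width: 0.0503
gripper_force: 64.6
shift now [-0.0027  0.0005  0.0925] turn -0.2 shift after turn [-0.0027  0.0005  0.0925] q6 -98 t 11.6 grip 0.0503 F [-1.2  0.2 -4.7]
```

View pics/w4.png

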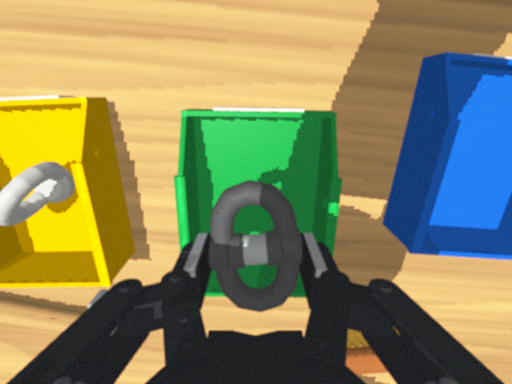

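The coupling is held level and centred over the green bin (bin columns 180–337, link at 255). I'll lower it.

```bash
echo '[[[-0.001,0,0.03],0,0],[[-0.001,0,0.03],0,0],[[0,0,0.018],0,0],[[0,0,0.005],0,0],[[0,0,0],0,0],[[0,0,0],0,0]]' > m.json && python3 -m creep m.json|grep -E 'posi|ft_'
echo '[[[0,0,0.003],0,0],[[0,0,0.001],0,0],[[0,0,0],0,0]]' > m.json && python3 -m creep m.json|grep -E 'posi|ft_'
echo '[[[0,0,0.001],0,0],[[0,0,0],0,0]]' > m.json && python3 -m creep m.json|grep -E 'posi|ft_'
```

```text
position: [0.6246, 0.0868, 0.0428]
ft_force: [0.1, -0.3, -4.4]
position: [0.6243, 0.0866, 0.0379]
ft_force: [-0.5, 0.2, -3.9]
position: [0.6243, 0.0866, 0.0366]
ft_force: [-0.6, 0.8, -3.6]
```

```bash
echo '[[[0,0,0.003],0,0],[[0,0,0.001],0,0],[[0,0,0],0,0]]' > m.json && python3 -m creep m.json|grep -E 'posi|ft_'
echo '[[[0,0,0.0015],0,0],[[0,0,0],0,0]]' > m.json && python3 -m creep m.json|grep -E 'posi|ft_'
echo '[[[0,0,0.001],0,0],[[0,0,0],0,0]]' > m.json && python3 -m creep m.json|grep -E 'posi|ft_'
```

```text
position: [0.6242, 0.0866, 0.0323]
ft_force: [-0.5, 0.3, -4.0]
position: [0.6242, 0.0866, 0.0309]
ft_force: [0.4, -0.7, -4.4]
position: [0.6244, 0.0866, 0.0302]
ft_force: [-0.3, 0.9, -4.2]
```

```bash
echo '[[[0,0,0.0005],0,0],[[0,0,0],0,0]]' > m.json && python3 -m creep m.json|grep -E 'posi|ft_'
echo '[[[0,0,0.0007],0,0],[[0,0,0],0,0]]' > m.json && python3 -m creep m.json|grep -E 'posi|ft_'
```

```text
position: [0.6245, 0.0866, 0.0301]
ft_force: [-2.0, -0.1, 1.2]
position: [0.6245, 0.0866, 0.03]
ft_force: [-2.9, -0.1, 7.1]
```

```bash
echo '[[[0,0,0],0,0.058],[[0,0,0],0,0.066],[[0,0,0],0,0.066],[[0,0,-0.01],0,0.066],[[0,0,-0.03],0,0.066],[[0,0,-0.03],0,0.066],[[0,0,-0.02],0,0.066],[[0,0,0],0,0.066]]' > m.json && python3 -m creep m.json
python3 - <<'E'
from h import *
need(.4400,.0136,.10,0.7)
E
```

```text
time_s: 14.65
position: [0.6256, 0.0865, 0.1226]
tool_rot: [[-0.996, -0.085, 0.006], [-0.085, 0.996, -0.0], [-0.006, -0.001, -1.0]]
ft_force: [0.9, -1.0, -0.8]
grip_width: 0.0664
gripper_force: 0.0
shift now [ 0.1913 -0.0569  0.0214] turn -85.8 shift after turn [0.0706 0.1866 0.0214] q6 -98 t 14.65 grip 0.0664 F [ 0.9 -1.  -0.8]
```

To row units: 8.55 degrees / 360 = 0.0238.

```bash
echo '[[[0.0383,-0.0114,0],0,0.075],[[0.0383,-0.0114,0],0,0.075],[[0.0383,-0.0114,0],0,0.075],[[0.0383,-0.0114,0],0,0.075],[[0.0383,-0.0114,0],0,0.075],[[0,0,0],0.0238,0.075],[[0,0,0],0.0238,0.075],[[0,0,0],0.0238,0.075],[[0,0,0],0.0238,0.075],[[0,0,0],0.0238,0.075]]' > m.json && python3 -m creep m.json >/dev/null
echo '[[[0,0,0],0.0238,0.075],[[0,0,0],0.0238,0.075],[[0,0,0],0.0238,0.075],[[0,0,0],0.0238,0.075],[[0,0,0.01],0.0238,0.075],[[0,0,0.01],0.0238,0.075],[[0,0,0],0,0.075],[[0,0,0],0,0.075]]' > m.json && python3 -m creep m.json 60 >/dev/null
python3 - <<'E'
from h import *
need(.4400,.0136,.03,0.7)
g=get_image('wrist'); cv2.imwrite('pics/w5.png',g['pixels'][:,:,::-1])
E
```

```text
shift now [-0.      0.0019  0.0688] turn 0.3 shift after turn [0.     0.0019 0.0688] q6 -15 t 16.45 grip 0.0748 F [-0.3 -0.   0.2]
```

View pics/w5.png

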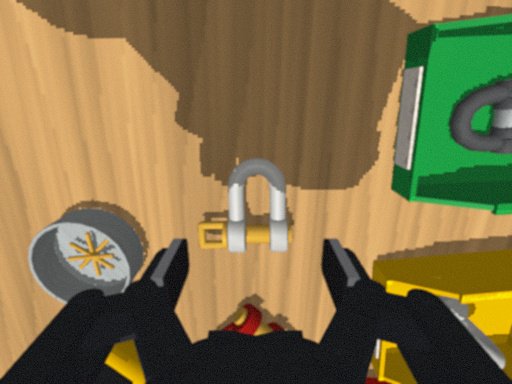

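The plain shackle is aligned and centred, with its legs at columns 229–286 (mid 257) and the pads' mid at 256. I'll grip it.

```bash
echo '[[[0,0.0005,0.02],0,0.075],[[0,0,0.02],0,0.075],[[0,0,0.02],0,0.075],[[0,0,0.012],0,0.075],[[0,0,0],0,0.075],[[0,0,0],0,0],[[0,0,0],0,0],[[0,0,0],0,0],[[0,0,0],0,0],[[0,0,0],0,0]]' > m.json && python3 -m creep m.json 60
echo '[[[0,0,0],0,0],[[0,0,-0.01],0,0],[[0,0,-0.03],0,0],[[0,0,-0.03],0,0],[[0,0,-0.03],0,0],[[0,0,0],0,0]]' > m.json && python3 -m creep m.json
python3 - <<'E'
from h import *
need(.585,.268,.12,0.7)
E
```

```text
time_s: 17.5
position: [0.4394, 0.0135, 0.0283]
tool_rot: [[-0.015, 1.0, 0.002], [1.0, 0.015, -0.001], [-0.001, 0.002, -1.0]]
ft_force: [-1.4, 0.1, 9.5]
grip_width: 0.0443
gripper_force: 59.7
time_s: 18.1
position: [0.4402, 0.0134, 0.1306]
tool_rot: [[-0.015, 1.0, 0.007], [1.0, 0.015, -0.002], [-0.002, 0.007, -1.0]]
ft_force: [0.4, 0.5, -3.2]
grip_width: 0.0442
gripper_force: 62.7
shift now [0.2525 0.1485 0.0112] turn 0.2 shift after turn [0.2529 0.1479 0.0112] q6 -15 t 18.1 grip 0.0442 F [ 0.4  0.5 -3.2]
```

```bash
echo '[[[0.0323,0.0174,0],0,0],[[0.0323,0.0174,0],0,0],[[0.0323,0.0174,0],0,0],[[0.0323,0.0174,0],0,0],[[0.0323,0.0174,0],0,0],[[0.0323,0.0174,0],0,0],[[0.0323,0.0174,0],0,0],[[0.0323,0.0174,0],0,0],[[0,0,0],0,0],[[0,0,0],0,0]]' > m.json && python3 -m creep m.json >/dev/null
python3 - <<'E'
from h import *
need(.576,.274,.032,0.7)
g=get_image('wrist'); cv2.imwrite('pics/w6.png',g['pixels'][:,:,::-1])
E
```

```text
shift now [-0.0001  0.0026  0.0934] turn 0.2 shift after turn [-0.0001  0.0026  0.0934] q6 14 t 19.1 grip 0.0442 F [ 0.3  0.2 -2.7]
```

View pics/w6.png

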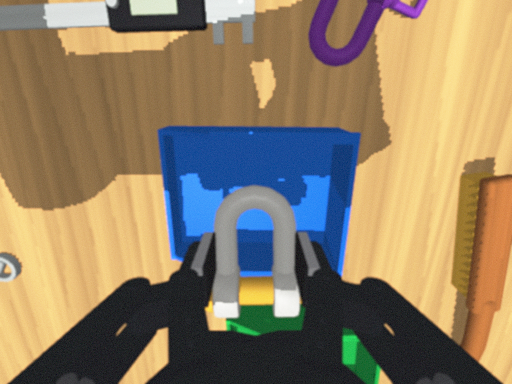

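The shackle hangs over the blue bin. The bin spans columns 160–358 (mid 259), its rim rows run from about 128 to 275, and the tool axis meets it near row 203, so it is centred. I'll lower it.

```bash
echo '[[[0,0.001,0.03],0,0],[[0,0.001,0.03],0,0],[[0,0,0.022],0,0],[[0,0,0.005],0,0],[[0,0,0],0,0],[[0,0,0],0,0]]' > m.json && python3 -m creep m.json|grep -E 'posi|ft_'
echo '[[[0,0,0.002],0,0],[[0,0,0.001],0,0],[[0,0,0],0,0]]' > m.json && python3 -m creep m.json|grep -E 'posi|ft_'
echo '[[[0,0,0.001],0,0],[[0,0,0],0,0]]' > m.json && python3 -m creep m.json|grep -E 'posi|ft_'
```

```text
position: [0.5769, 0.2737, 0.0413]
ft_force: [-0.7, 0.4, -3.0]
position: [0.5764, 0.274, 0.0373]
ft_force: [-0.1, 0.2, -2.3]
position: [0.5763, 0.274, 0.0359]
ft_force: [0.2, 0.3, -1.9]
```

```bash
echo '[[[0,0,0.0015],0,0],[[0,0,0.001],0,0],[[0,0,0],0,0]]' > m.json && python3 -m creep m.json|grep -E 'posi|ft_'
echo '[[[0,0,0.001],0,0],[[0,0,0],0,0]]' > m.json && python3 -m creep m.json|grep -E 'posi|ft_'
echo '[[[0,0,0.0007],0,0],[[0,0,0],0,0]]' > m.json && python3 -m creep m.json|grep -E 'posi|ft_'
```

```text
position: [0.5762, 0.2739, 0.0332]
ft_force: [0.4, 0.6, -2.1]
position: [0.5764, 0.274, 0.0326]
ft_force: [-0.6, 0.2, -2.1]
position: [0.5764, 0.274, 0.0324]
ft_force: [-2.6, -0.1, 3.8]
```

```bash
echo '[[[0,0,0],0,0.05],[[0,0,0],0,0.06],[[0,0,0],0,0.06],[[0,0,-0.01],0,0.06],[[0,0,-0.03],0,0.06],[[0,0,-0.03],0,0.06],[[0,0,-0.025],0,0.06],[[0,0,0],0,0.06]]' > m.json && python3 -m creep m.json
python3 - <<'E'
from h import *
need(.4302,-.1381,.10,-43)
E
```

```text
time_s: 21.75
position: [0.5778, 0.2744, 0.1313]
tool_rot: [[-0.014, 1.0, 0.007], [1.0, 0.014, 0.002], [0.002, 0.008, -1.0]]
ft_force: [-0.0, -0.0, 0.7]
grip_width: 0.0598
gripper_force: 0.0
shift now [-0.4104 -0.1538  0.0294] turn 43.8 shift after turn [-0.4026  0.1733  0.0294] q6 14 t 21.75 grip 0.0598 F [-0.  -0.   0.7]
```

To row units: 7.3 degrees / 360 = 0.0203.

```bash
echo '[[[-0.0373,-0.014,0],0,0.065],[[-0.0373,-0.014,0],0,0.065],[[-0.0373,-0.014,0],0,0.065],[[-0.0373,-0.014,0],0,0.065],[[-0.0373,-0.014,0],0,0.065],[[-0.0373,-0.014,0],0,0.065],[[-0.0373,-0.014,0],0,0.065],[[-0.0373,-0.014,0],0,0.065],[[-0.0373,-0.014,0],0,0.065],[[-0.0373,-0.014,0],0,0.065]]' > m.json && python3 -m creep m.json >/dev/null
echo '[[[-0.0373,-0.014,0],0,0.065],[[0,0,0],0.0203,0.065],[[0,0,0],0.0203,0.065],[[0,0,0],0.0203,0.065],[[0,0,0.01],0.0203,0.065],[[0,0,0.01],0.0203,0.065],[[0,0,0.01],0.0203,0.065],[[0,0,0],0,0.065],[[0,0,0],0,0.065]]' > m.json && python3 -m creep m.json 60 >/dev/null
python3 - <<'E'
from h import *
need(.4302,-.1381,.028,-43)
g=get_image('wrist'); cv2.imwrite('pics/w7.png',g['pixels'][:,:,::-1])
E
```

```text
shift now [0.0017 0.0013 0.0688] turn 0.2 shift after turn [0.0017 0.0012 0.0688] q6 10 t 23.65 grip 0.0648 F [ 0.3  0.1 -0.2]
```

View pics/w7.png

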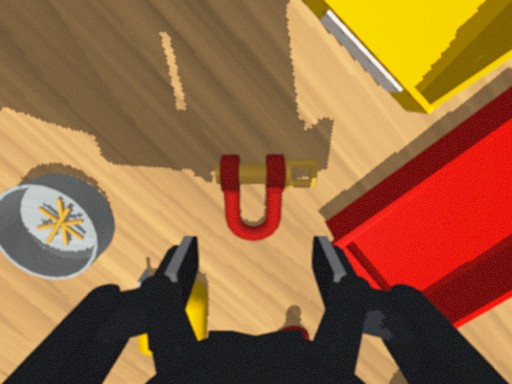

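The red shackle is aligned, with its legs' mid at column 253 against 256.5 for the pads, pin row 172 and origin row about 204. The tray corner at (327,212) clears the right finger by about 10 mm, so I'll narrow the opening and shift 2.5 mm away.

```bash
echo '[[[0,-0.0025,0.02],0,0.06],[[0,0,0.02],0,0.06],[[0,0,0.02],0,0.06],[[0,0,0.009],0,0.06],[[0,0,0],0,0.06],[[0,0,0],0,0],[[0,0,0],0,0],[[0,0,0],0,0],[[0,0,0],0,0],[[0,0,0],0,0]]' > m.json && python3 -m creep m.json 60
echo '[[[0,0,0],0,0],[[0,0,-0.01],0,0],[[0,0,-0.03],0,0],[[0,0,-0.03],0,0],[[0,0,-0.03],0,0],[[0,0,0],0,0]]' > m.json && python3 -m creep m.json
python3 - <<'E'
from h import *
need(.590,-.260,.13,-92)
E
```

```text
time_s: 24.7
position: [0.4267, -0.137, 0.029]
tool_rot: [[0.681, 0.732, 0.002], [0.732, -0.681, -0.001], [0.0, 0.002, -1.0]]
ft_force: [-1.3, 1.1, 5.8]
grip_width: 0.0443
gripper_force: 60.4
time_s: 25.3
position: [0.4276, -0.1375, 0.1315]
tool_rot: [[0.681, 0.732, 0.006], [0.732, -0.681, -0.004], [0.001, 0.008, -1.0]]
ft_force: [0.3, -0.6, -4.1]
grip_width: 0.0441
gripper_force: 62.9
shift now [0.021  0.2023 0.0031] turn 49.0 shift after turn [0.1666 0.1168 0.0031] q6 10 t 25.3 grip 0.0441 F [ 0.3 -0.6 -4.1]
```

To row units: 8.2 degrees / 360 = 0.0228.

```bash
echo '[[[0.0035,0.0337,0],0,0],[[0.0035,0.0337,0],0,0],[[0.0035,0.0337,0],0,0],[[0.0035,0.0337,0],0,0],[[0.0035,0.0337,0],0,0],[[0.0035,0.0337,0],0,0],[[0,0,0],0.0228,0],[[0,0,0],0.0228,0],[[0,0,0],0.0228,0],[[0,0,0],0.0228,0]]' > m.json && python3 -m creep m.json >/dev/null
echo '[[[0,0,0],0.0228,0],[[0,0,0],0.0228,0],[[0,0,0],0,0],[[0,0,0],0,0]]' > m.json && python3 -m creep m.json >/dev/null
python3 - <<'E'
from h import *
need(.590,-.260,.034,-92)
g=get_image('wrist'); cv2.imwrite('pics/w8.png',g['pixels'][:,:,::-1])
E
```

```text
shift now [0.0019 0.0009 0.093 ] turn 0.0 shift after turn [0.0019 0.0009 0.093 ] q6 58 t 26.7 grip 0.044 F [-0.2  1.3 -3.7]
```

View pics/w8.png

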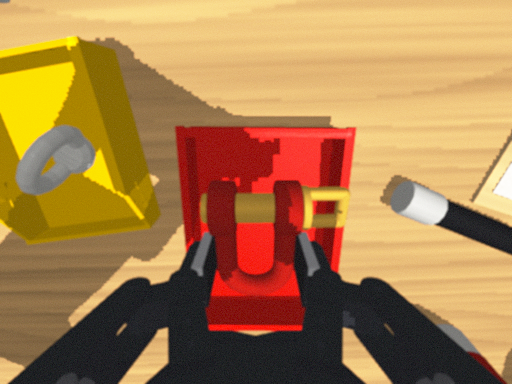

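```bash
python3 - <<'E'
from h import *
g=get_image('wrist')
print(world(g,[(266,128),(178,128),(355,130),(190,230),(343,240)],.04).round(4)); print(observe()['position'])
E
```

```text
[[ 0.6476 -0.2687  0.04  ]
 [ 0.65   -0.2029  0.04  ]
 [ 0.6439 -0.3354  0.04  ]
 [ 0.5648 -0.2023  0.04  ]
 [ 0.5506 -0.3329  0.04  ]]
[ 0.58845983 -0.25915861  0.12730364]
```

```bash
echo '[[[0,0.001,0.03],0,0],[[0,0.001,0.03],0,0],[[0,0,0.023],0,0],[[0,0,0.006],0,0],[[0,0,0],0,0],[[0,0,0],0,0]]' > m.json && python3 -m creep m.json|grep -E 'posi|ft_'
echo '[[[0,0,0.002],0,0],[[0,0,0.001],0,0],[[0,0,0],0,0]]' > m.json && python3 -m creep m.json|grep -E 'posi|ft_'
echo '[[[0,0,0.001],0,0],[[0,0,0],0,0]]' > m.json && python3 -m creep m.json|grep -E 'posi|ft_'
```

```text
position: [0.5891, -0.2617, 0.0401]
ft_force: [0.1, -0.7, -4.5]
position: [0.5886, -0.2613, 0.0361]
ft_force: [0.0, -0.5, -3.4]
position: [0.5885, -0.2613, 0.0347]
ft_force: [-0.6, -0.3, -4.1]
```

```bash
echo '[[[0,0,0.001],0,0],[[0,0,0],0,0]]' > m.json && python3 -m creep m.json|grep -E 'posi|ft_'
echo '[[[0,0,0.0007],0,0],[[0,0,0],0,0]]' > m.json && python3 -m creep m.json|grep -E 'posi|ft_'
echo '[[[0,0,0.0007],0,0],[[0,0,0],0,0]]' > m.json && python3 -m creep m.json|grep -E 'posi|ft_'
```

```text
position: [0.5885, -0.2613, 0.0336]
ft_force: [-0.3, -0.1, -3.1]
position: [0.5885, -0.2613, 0.0332]
ft_force: [-0.7, 0.9, -2.5]
position: [0.5885, -0.2613, 0.0331]
ft_force: [-2.6, 1.9, 4.7]
```

```bash
echo '[[[0,0,0],0,0.05],[[0,0,0],0,0.06],[[0,0,0],0,0.06],[[0,0,-0.01],0,0.06],[[0,0,-0.03],0,0.06],[[0,0,-0.03],0,0.06],[[0,0,-0.03],0,0.06],[[0,0,0],0,0.06]]' > m.json && python3 -m creep m.json >/dev/null
python3 - <<'E'
from h import *
need(.351,-.2775,.13,-47.5)
E
```

```text
shift now [-0.2384  0.0243  0.0059] turn -44.7 shift after turn [-0.1866 -0.1503  0.0059] q6 58 t 29.3 grip 0.0605 F [-0.4  0.1 -0.8]
```

Careful with the scale: turns go in shares of 2 pi rad. That gives: -7.5 degrees / 360 = -0.0208.

```bash
echo '[[[-0.0397,0.004,0],0,0.06],[[-0.0397,0.004,0],0,0.06],[[-0.0397,0.004,0],0,0.06],[[-0.0397,0.004,0],0,0.06],[[-0.0397,0.004,0],0,0.06],[[-0.0397,0.004,0],0,0.06],[[0,0,0],-0.0208,0.06],[[0,0,0],-0.0208,0.06],[[0,0,0],-0.0208,0.06],[[0,0,0],-0.0208,0.06]]' > m.json && python3 -m creep m.json >/dev/null
echo '[[[0,0,0],-0.0208,0.06],[[0,0,0],-0.02,0.06],[[0,0,0],0,0.06],[[0,0,0],0,0.06]]' > m.json && python3 -m creep m.json >/dev/null
python3 - <<'E'
from h import *
need(.351,-.2775,.058,-47.5)
g=get_image('wrist'); cv2.imwrite('pics/w9.png',g['pixels'][:,:,::-1])
E
```

```text
shift now [0.0002 0.002  0.0743] turn -0.2 shift after turn [0.0002 0.002  0.0743] q6 -6 t 30.7 grip 0.0594 F [-0.7  0.6  0.3]
```

View pics/w9.png

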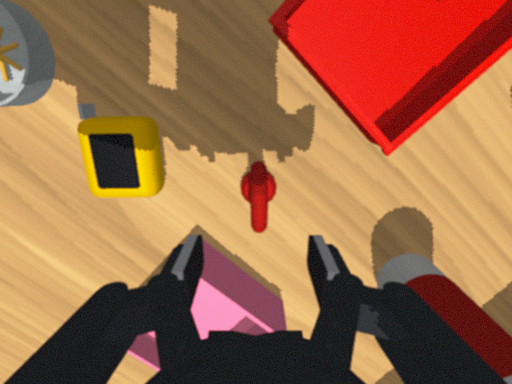

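The red nut at (259,197) is aligned, about 2 mm to the right. I'll grip it.

```bash
echo '[[[0,0.002,0.02],0,0.06],[[0,0,0.02],0,0.06],[[0,0,0.02],0,0.06],[[0,0,0.013],0,0.06],[[0,0,0],0,0.06],[[0,0,0],0,0],[[0,0,0],0,0],[[0,0,0],0,0],[[0,0,0],0,0],[[0,0,0],0,0]]' > m.json && python3 -m creep m.json 60
echo '[[[0,0,0],0,0],[[0,0,-0.01],0,0],[[0,0,-0.03],0,0],[[0,0,-0.03],0,0],[[0,0,-0.03],0,0],[[0,0,0],0,0]]' > m.json && python3 -m creep m.json
python3 - <<'E'
from h import *
need(.500,-.264,.16,-2)
E
```

```text
time_s: 31.75
position: [0.3513, -0.2781, 0.06]
tool_rot: [[0.737, 0.676, 0.001], [0.676, -0.737, -0.002], [-0.0, 0.002, -1.0]]
ft_force: [0.1, -2.0, 6.4]
grip_width: 0.0125
gripper_force: 58.8
time_s: 32.35
position: [0.3517, -0.2786, 0.1627]
tool_rot: [[0.737, 0.676, 0.004], [0.676, -0.737, -0.005], [-0.001, 0.007, -1.0]]
ft_force: [0.0, -0.4, -3.1]
grip_width: 0.0122
gripper_force: 59.2
shift now [0.1191 0.0895 0.0032] turn -45.5 shift after turn [0.0197 0.1477 0.0032] q6 -6 t 32.35 grip 0.0122 F [ 0.  -0.4 -3.1]
```

To row units: -7.6 degrees / 360 = -0.0211.

```bash
echo '[[[0.0298,0.0224,0],0,0],[[0.0298,0.0224,0],0,0],[[0.0298,0.0224,0],0,0],[[0.0298,0.0224,0],0,0],[[0,0,0],-0.0211,0],[[0,0,0],-0.0211,0],[[0,0,0],-0.0211,0],[[0,0,0],-0.0211,0],[[0,0,0],-0.0211,0],[[0,0,0],-0.0211,0]]' > m.json && python3 -m creep m.json >/dev/null
echo '[[[0,0,0],0,0],[[0,0,0],0,0]]' > m.json && python3 -m creep m.json >/dev/null
python3 - <<'E'
from h import *
need(.500,-.264,.064,-2)
g=get_image('wrist'); cv2.imwrite('pics/w10.png',g['pixels'][:,:,::-1])
E
```

```text
shift now [-0.0012  0.0011  0.0945] turn -0.1 shift after turn [-0.0012  0.0011  0.0945] q6 -38 t 33.55 grip 0.012 F [-0.6  0.9 -2.7]
```

View pics/w10.png

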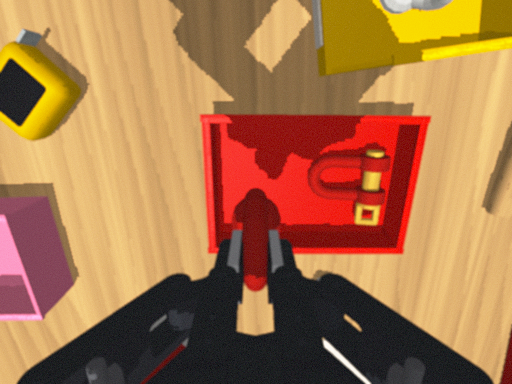

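The red shackle lies flat at the far end of the tray at (350,185), and the nut hangs over the free part. I'll lower it.

```bash
echo '[[[0,0,0.03],0,0],[[0,0,0.03],0,0],[[0,0,0.024],0,0],[[0,0,0.006],0,0],[[0,0,0],0,0],[[0,0,0],0,0]]' > m.json && python3 -m creep m.json|grep -E 'posi|ft_'
echo '[[[0,0,0.002],0,0],[[0,0,0],0,0],[[0,0,0],0,0]]' > m.json && python3 -m creep m.json|grep -E 'posi|ft_'
echo '[[[0,0,0.001],0,0],[[0,0,0],0,0]]' > m.json && python3 -m creep m.json|grep -E 'posi|ft_'
```

```text
position: [0.4999, -0.2635, 0.0704]
ft_force: [-0.4, 0.8, -3.3]
position: [0.4995, -0.2632, 0.0678]
ft_force: [-0.4, -0.2, -3.0]
position: [0.4994, -0.2631, 0.0663]
ft_force: [0.1, 0.1, -4.1]
```

```bash
echo '[[[0,0,0.001],0,0],[[0,0,0],0,0]]' > m.json && python3 -m creep m.json|grep -E 'posi|ft_'
echo '[[[0,0,0.0008],0,0],[[0,0,0],0,0]]' > m.json && python3 -m creep m.json|grep -E 'posi|ft_'
echo '[[[0,0,0.0005],0,0],[[0,0,0],0,0]]' > m.json && python3 -m creep m.json|grep -E 'posi|ft_'
```

```text
position: [0.4993, -0.2631, 0.0652]
ft_force: [-0.1, -0.0, -1.7]
position: [0.4993, -0.2631, 0.0644]
ft_force: [-0.7, -1.2, -3.4]
position: [0.4995, -0.2632, 0.0642]
ft_force: [0.4, -0.4, -1.7]
```

```bash
echo '[[[0,0,0.0005],0,0],[[0,0,0],0,0]]' > m.json && python3 -m creep m.json|grep -E 'posi|ft_'
echo '[[[0,0,0],0,0.02],[[0,0,0],0,0.03],[[0,0,0],0,0.04],[[0,0,0],0,0.04],[[0,0,-0.02],0,0.04],[[0,0,-0.03],0,0.04],[[0,0,-0.03],0,0.04],[[0,0,-0.03],0,0.04],[[0,0,-0.03],0,0.04],[[0,0,-0.03],0,0.04]]' > m.json && python3 -m creep m.json 
echo '[[[-0.03,0,0],0,0.04],[[-0.04,-0.02,0],0,0.04],[[-0.04,-0.02,0],0,0.04],[[-0.02,-0.01,0],0,0.04],[[0,0,0],0,0.04]]' > m.json && python3 -m creep m.json|grep posi
python3 - <<'E'
from h import *
g=get_image('top'); crop(g,100,80,300,160,2.6,'pics/end.png')
E
```

```text
position: [0.4996, -0.2633, 0.0641]
ft_force: [-0.8, 1.3, 4.7]
time_s: 36.5
position: [0.4992, -0.263, 0.2348]
tool_rot: [[0.033, 0.999, -0.0], [0.999, -0.033, 0.0], [0.0, -0.0, -1.0]]
ft_force: [0.1, 0.1, -0.6]
grip_width: 0.0399
gripper_force: 0.0
position: [0.4436, -0.3939, 0.233]
```

View pics/end.png

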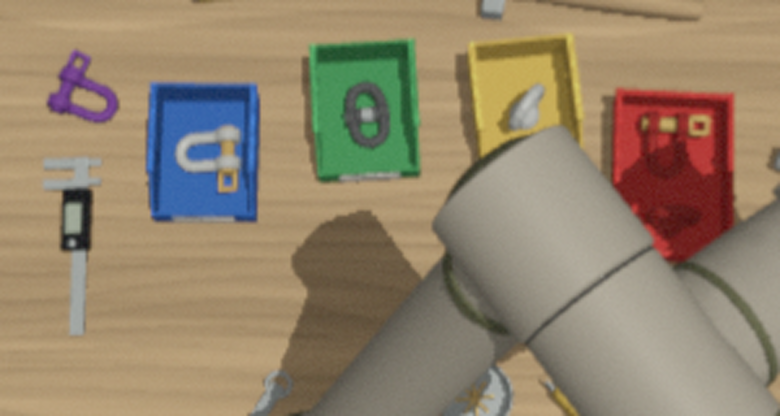

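The end view shows every piece in place: the plain shackle in blue (210,150), the coupling in green (367,115), the plain nut in yellow (525,108), and the red shackle (665,130) and red nut (668,215) in the tray. The calliper has not moved. I'm handing the job in.

```bash
python3 -c "
from rig import *
print(close_job())"
```

```text
the job is handed in; nothing more can be done
None
```

All five pieces are put away and the job is handed in: red shackle and red eye nut in the red tray, plain shackle in blue, plain eye nut in yellow, coupling link in green, the calliper left untouched, in about 37 s of robot time (no verdict was shown on hand-in).

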